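# Stand the fallen pepper mill up and hold it over the sandwich for the cook

### The job

The pepper mill has fallen over: stand it on its foot on the bare worktop and let go of it, then take it by its round head and hold it upright in the air over the middle of the sandwich on the white board, with its foot about 9 cm above the top of the filling, so that the cook can grasp its free body. Finish while still holding it there, upright and still; do not touch the sandwich, and leave everything else where it is.

Things in the scene. Friction and masses are not known exactly. Their poses are not given: they have to be found in the camera images.
- pepper_mill: Dark wooden pepper mill, 170 mm tall, 0.18 kg. At the start it lies on its side on the worktop at the left, head further left, axis 25 to 29 mm up. Origin: centre of its foot's underside; z runs along the mill to the head. Body round, 58 mm across near the foot, 48 mm at 120 mm; grips as a plain cone.
- mill_head (a point): Centre of the mill's head, 141 mm from the foot on the mill's axis; axes as the mill. The head begins at 122 mm, is round and 49 mm across at 132 to 141 mm, ends at 159 mm and bears a 12 mm knob up to 170 mm. It does not turn. The mill balances 70 mm from the foot: held lightly (about 6 N) near the head it swings down in the grip; leaning under 15 degrees on its foot it settles upright.
- sandwich: Long open filled roll, about 145 x 362 mm, 60 mm to the top of the filling, lying across in front of the robot on the right, on a white 256 x 356 x 10 mm cutting board. Origin: middle of its underside, 10 mm above the worktop; x across it (145 mm), y along it, z up. Wall cabinets hang 0.49 m above the worktop, from about x = 0.58 m to the back.
- sandwich_top (a point): Point over the sandwich's middle at the height of the top of the filling, 60 mm above its origin, 70 mm above the worktop.
- salt_shaker: Bystander: upright glass salt shaker, 44 mm across, 90 mm tall. Origin at the underside's centre.
- spice_jar: Bystander: upright spice jar with a cap, 43 mm across, 85 mm tall, behind. Origin at the underside's centre.
- mustard_jar: Bystander: squat jar with a screw lid, 62 mm across, 90 mm tall, behind the sandwich. Origin at the underside's centre.
- tuna_tin: Bystander: flat tin, 86 mm across, 40 mm tall, at the back left. Origin at the underside's centre.
- lemon: Bystander: lemon, 71 x 53 x 51 mm, between mill and sandwich. Origin at the underside's centre.
- garlic: Bystander: garlic bulb, 56 mm across and tall, between mill and sandwich, near the front. Origin at the underside's centre.
- teaspoon: Bystander: teaspoon, 132 x 28 x 11 mm, at the front left. Origin at the underside's centre.

How it is judged:
On the way:
1. the mill stands upright on its foot on the worktop, let go and still (angle between pepper_mill's own z axis and vertical below 0.06 rad and height (world z) of pepper_mill below 0.006 m and height (world z) of mill_head above 0.13 m and contact force between pepper_mill and the arm below 0.1 N and contact force between pepper_mill and the fingers below 0.1 N and linear speed of pepper_mill below 0.02 m/s), for 0.2 s.
At the end, for the whole second after the job is handed in: The gripper holds the mill by its head (TCP over 116 mm up the mill), upright within 8 degrees and still, its foot within 30 mm (level) of the sandwich's middle and 55 to 125 mm above the filling's top; sandwich and bystanders within 30 mm of their start (horizontal distance between pepper_mill and sandwich_top below 0.03 m and height (world z) of pepper_mill between 0.125 and 0.195 m and angle between pepper_mill's own z axis and vertical below 0.14 rad and height (world z) of mill_head above 0.24 m and contact force between the fingers and pepper_mill above 1 N and z of the grasp point in the frame of pepper_mill between 0.116 and 0.18 m and linear speed of pepper_mill below 0.02 m/s and angular speed of pepper_mill below 0.15 rad/s and contact force between pepper_mill and sandwich below 0.1 N and not (distance of any of sandwich, salt_shaker, spice_jar, mustard_jar, tuna_tin, lemon, garlic, teaspoon from where it was at the start of the episode above 0.03 m)); the arm keeps its last pose, push and grip.
It fails at once if the sandwich or one of the bystanders is moved by more than 30 mm (distance of any of sandwich, salt_shaker, spice_jar, mustard_jar, tuna_tin, lemon, garlic, teaspoon from where it was at the start of the episode above 0.03 m).
It fails at once if the sandwich is touched by the mill or the robot (contact force between sandwich and pepper_mill above 0.5 N or contact force between sandwich and the fingers above 0.5 N or contact force between sandwich and the arm above 0.5 N).
It also fails if it takes over 58 s, if anything falls off the work surface, if the arm or the gripper's body presses on something with over 40 N, if the wrist force passes 120 N, or if a joint passes its speed limit or range.

### The arm

A 7-joint arm with a two-finger parallel gripper is mounted at the origin on a cart in front of the work surface, level with it; the furniture and walls round the work are solid. World frame = base frame: x ahead of the robot, y to its left, z up, the work surface at z = 0. Lengths are in m, angles in rad, forces in N, time in s.
With the tool pointing down it reaches from about 0.425 to 0.95 m from the base axis. Payload 16.7 kg.
Tool frame: the origin (TCP) lies between the finger pads, 19 mm behind the fingertips; this is the grasp point; z points along the fingers, y is the line along which they close (so a half turn about z gives the same grasp; the last joint's range is limited). The gripper opens to 94 mm and grips with 3 to 60 N. Pads are 16 mm wide; open, the fingers measure 119 mm over their backs; the gripper's body (75 mm by 177 mm) begins 78 mm behind the grasp point.
Start: joints at [-1.323, 0.426, 0.074, 1.606, -0.034, 1.111, -0.067], TCP at [0.261, 0.623, 0.224] pointing down, gripper open.
Joint ranges: [-2.85, 2.85], [-0.5, 2.14], [-1.23, 1.37], [0.21, 2.46], [-1.02, 4.16], [0.16, 2.05], [-2.73, 2.73]. Speed limits (rad/s): [1.89, 1.89, 2.39, 2.39, 3.01, 3.01, 3.01].

### API

Orientations are given as [roll, pitch, yaw] about the fixed x, y, z axes, in that order (R = Rz(yaw) Ry(pitch) Rx(roll)).
In Python, from plant import arm gives the robot as it stands. Calls block until the motion is done:
- arm.move_pose(position, orientation): joint-space move of the TCP to a pose.
- arm.servo_line(position, rotation=None, v=0.15): straight line of the TCP; rotation=None keeps the orientation; v is the mean speed in m/s.
- arm.movej(angles): joint-space move.
- arm.set_gripper(opening, force=None): finger opening in m; force is the grip in N (None keeps the last); returns when the fingers have stopped.
- arm.wait(seconds).
- arm.ik(position, orientation): joint angles nearest the present ones, or None.
- arm.sense(): the state.
- arm.camera(name): name is "scene" or "top"; returns a dict with "img" (400x640x3 uint8, red, green, blue), "intrinsics" (3x3 intrinsics, pixels), "R" (3x3) and "t" (3): a world point X has camera coordinates R X + t. Camera axes: x right, y down, z forward; pixel columns grow to the right and rows downward; lengths in m; the calibration is good to about 2 mm. A picture is of the moment at which its call begins. There is no depth.
A pose or a line that the arm cannot do raises arm.IKError and nothing moves.
- arm.hand_in(): hands the job in; it is judged then, once.
The state is a dict: "time": time; "joint_pos": joint angles; "joint_velocities": joint speeds; "tau": joint torques, N m; "tool_pos": TCP position; "tool_rot": TCP orientation; "contact_force": force on the tool from outside, world axes, zero at the start; "torque": the same for the moment, N m; "grip_width": finger opening in m; "grip_force": force on a finger pad.
Only numpy, scipy, OpenCV 4.12 (cv2) and the standard library are available. Lean on these libraries where they do the work, as an engineer would, in place of code of your own. Each camera call takes 0.05 s, during which the arm holds its last target. There are 200 camera calls.

## Working session

There is one attempt and no reset: what is moved stays moved. The work goes in short steps, each a Python script; the robot and the scene stay as the last script left them, time stands still between calls to the robot, and variables do not carry over. Pictures are saved under pics/ and viewed, at most 10 in all, crops included, and the job is handed in when it is done.

```bash
mkdir -p pics; ls; python3 - <<'E'
from plant import arm
import cv2,numpy as np,pickle
d={}
for n in("scene","top"):
    c=arm.camera(n);d[n]=c
    cv2.imwrite(f"pics/{n}0.png",c["img"][:,:,::-1]); print(n,np.round(c["intrinsics"],1).tolist(),np.round(c["R"],3).tolist(),np.round(c["t"],3))
pickle.dump(d,open("cams.pkl","wb"))
s=arm.sense();print(s)
E
```

```text
pics
scene [[501.4, 0.0, 317.1], [0.0, 501.4, 202.1], [0.0, 0.0, 1.0]] [[-0.664, -0.747, 0.024], [-0.363, 0.294, -0.884], [0.653, -0.596, -0.467]] [0.463 0.234 1.314]
top [[410.0, 0.0, 315.7], [0.0, 410.0, 203.6], [0.0, 0.0, 1.0]] [[-0.028, -0.999, -0.016], [-0.998, 0.028, -0.054], [0.054, 0.014, -0.998]] [0.136 0.559 1.39 ]
{'time': 0.1, 'joint_pos': array([-1.32353145,  0.42668086,  0.07384763,  1.6065496 , -0.03408769,
        1.11082182, -0.06713833]), 'joint_velocities': array([ 5.17089049e-04, -8.45520407e-04,  1.87570304e-03, -1.85378974e-03,
       -1.24462061e-03,  9.32345658e-05,  5.65392093e-04]), 'tau': array([ 5.96329672e-03, -9.37455153e+01,  3.67632531e+00, -4.55036938e+01,
       -4.85230470e-02,  1.68035296e-02, -8.57999026e-06]), 'tool_pos': array([0.2607203 , 0.6221937 , 0.22363496]), 'tool_rot': array([-3.14039577e+00,  9.40512695e-05,  2.74476803e+00]), 'contact_force': array([-0.05210717,  0.47246335, -0.44751078]), 'torque': array([ 0.00600387, -0.0148301 , -0.00560131]), 'grip_force': 0.0, 'grip_width': 0.09386944604422329}
```

View pics/scene0.png

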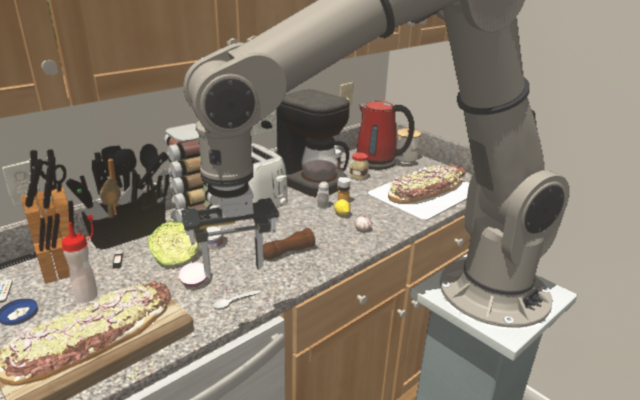

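View pics/top0.png

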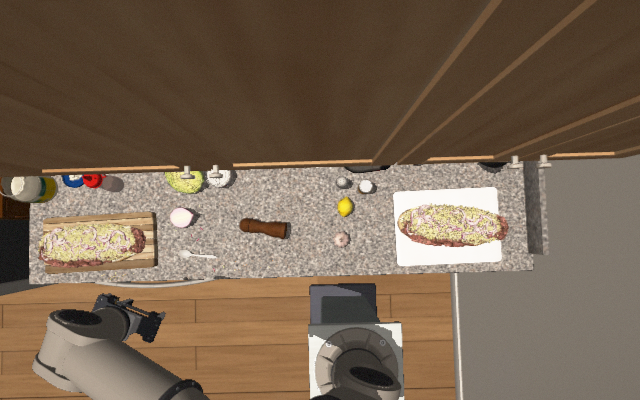

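The top view shows the mill lying from its knob at about (240,226) to its foot at (289,230). The sandwich is centred near (453,227), with the lemon at (345,206) and the garlic at (341,239). I'll enlarge these areas.

```bash
python3 - <<'E'
import cv2,numpy as np
t=cv2.imread("pics/top0.png");s=cv2.imread("pics/scene0.png")
r=lambda im,x,y,w,h,k:cv2.resize(im[y:y+h,x:x+w],None,fx=k,fy=k,interpolation=cv2.INTER_CUBIC)
a=np.hstack([r(t,230,205,70,45,5.7142857)[:257,:400],r(s,255,225,70,45,5.7142857)[:257,:400]])
b=r(t,380,175,160,65,5)[:325,:800]
b=np.hstack([r(t,384,180,136,92,400/136)[:270,:400],r(s,360,155,136,92,400/136)[:270,:400]])
cv2.imwrite("pics/crop1.png",np.vstack([a,b]))
E
```

```text
(no output)
```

View pics/crop1.png

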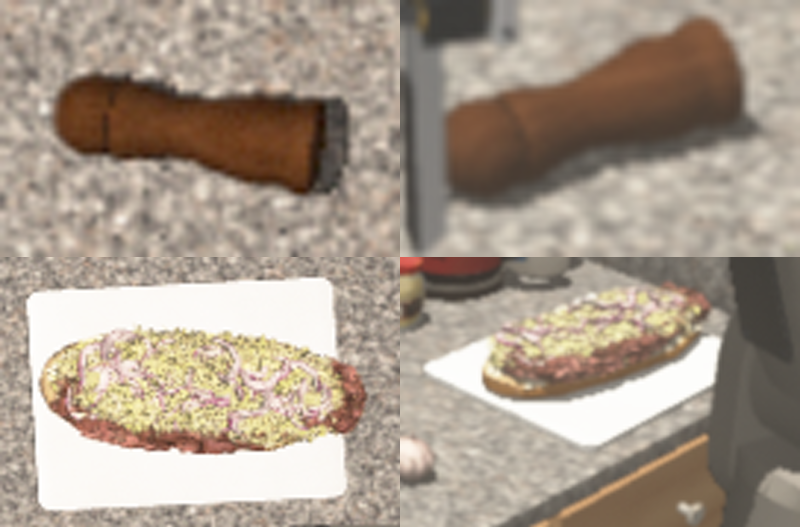

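The mill's seam shows at crop (107,114), which is the start of the head, and its foot edge at (318,146). The board corners and the sandwich outline are clear too. I'll convert these pixels to positions.

```bash
cat > h.py <<'E'
import pickle,numpy as np
C=pickle.load(open("cams.pkl","rb"))
def bp(cam,uv,z=None,x=None,y=None):
    c=C[cam];R,t,K=c["R"],c["t"],c["intrinsics"]
    o=-R.T@t; d=R.T@np.linalg.solve(K,np.array([uv[0],uv[1],1.]))
    i,v=next((i,v) for i,v in((2,z),(0,x),(1,y)) if v is not None)
    return o+d*(v-o[i])/d[i]
def px(cam,X):
    c=C[cam];p=c["intrinsics"]@(c["R"]@np.array(X)+c["t"]);return p[:2]/p[2]
E
python3 - <<'E'
from h import *; np.set_printoptions(precision=3,suppress=True)
k=400/70; T=lambda u,v:(230+(u+.5)/k-.5,205+(v+.5)/k-.5)
seam=bp("top",T(107,114),z=.026);foot=bp("top",T(318,146),z=.029);print("seam",seam,"foot",foot,np.linalg.norm(seam-foot))
S=lambda u,v:(255+(u-400+.5)/k-.5,225+(v+.5)/k-.5)
print("scene foot",bp("scene",S(718,70),z=.029),"seam",bp("scene",S(523,138),z=.026))
q=400/136;B=lambda u,v:(384+(u+.5)/q-.5,180+(v-257+.5)/q-.5)
P=[bp("top",B(*c),z=.01) for c in((27,292),(330,278),(345,497),(42,510))]
print("board",np.array(P),np.mean(P,0))
for c in((38,385),(368,397),(203,327),(203,455)):print("sw",bp("top",B(*c),z=.035))
for n,uv,z in(("lemon",(345,206),.025),("garlic",(341,239),.03),("salt",(343,182),.09),("spice",(367,187),.085),("spoonR",(215,257),.005),("onion",(182,217),.03)):print(n,bp("top",uv,z=z))
print("cabinet edge",bp("top",(300,166),z=.49), "wrist",bp("scene",(232,103),y=.6))
from plant import arm
for x in(.5,.55,.6):
  for r in([np.pi,0,0],[np.pi,0,np.pi],[np.pi,0,np.pi/2],[np.pi,0,-np.pi/2]): print(x,r,arm.ik([x,-.36,.296],r))
E
```

```text
seam [0.498 0.352 0.026] foot [0.475 0.226 0.029] 0.1277324754691327
scene foot [0.474 0.226 0.029] seam [0.491 0.339 0.026]
board [[ 0.597 -0.146  0.01 ]
 [ 0.603 -0.499  0.01 ]
 [ 0.35  -0.503  0.01 ]
 [ 0.344 -0.154  0.01 ]] [ 0.474 -0.326  0.01 ]
sw [ 0.488 -0.15   0.035]
sw [ 0.464 -0.524  0.035]
sw [ 0.549 -0.341  0.035]
sw [ 0.404 -0.334  0.035]
lemon [0.552 0.021 0.025]
garlic [0.44  0.038 0.03 ]
salt [0.627 0.028 0.09 ]
spice [ 0.609 -0.05   0.085]
spoonR [0.389 0.473 0.005]
onion [0.53  0.577 0.03 ]
cabinet edge [0.624 0.147 0.49 ] wrist [0.266 0.6   0.55 ]
0.5 [3.141592653589793, 0, 0] [-0.272  0.454  1.103  1.699 -0.425  1.254 -0.644]
0.5 [3.141592653589793, 0, 3.141592653589793] [ 0.756  0.293 -0.297  1.642  0.09   1.221  2.011]
0.5 [3.141592653589793, 0, 1.5707963267948966] [-0.231  0.418  1.023  1.698 -0.375  1.239  0.879]
0.5 [3.141592653589793, 0, -1.5707963267948966] [-0.322  0.519  1.219  1.701 -0.507  1.284 -2.137]
0.55 [3.141592653589793, 0, 0] [-0.278  0.591  1.174  1.605 -0.559  1.325 -0.594]
0.55 [3.141592653589793, 0, 3.141592653589793] [-0.299  0.63   1.237  1.606 -0.608  1.348  2.59 ]
0.55 [3.141592653589793, 0, 1.5707963267948966] [-0.211  0.512  1.02   1.602 -0.45   1.284  0.882]
0.55 [3.141592653589793, 0, -1.5707963267948966] [-0.291  0.615  1.213  1.605 -0.589  1.339 -2.139]
0.6 [3.141592653589793, 0, 0] [-0.172  0.586  0.983  1.496 -0.494  1.325 -0.717]
0.6 [3.141592653589793, 0, 3.141592653589793] [-0.191  0.604  1.024  1.496 -0.522  1.335  2.448]
0.6 [3.141592653589793, 0, 1.5707963267948966] [-0.161  0.575  0.958  1.495 -0.477  1.32   0.84 ]
0.6 [3.141592653589793, 0, -1.5707963267948966] [-0.258  0.702  1.208  1.5   -0.66   1.395 -2.155]
```

```bash
python3 - <<'E'
from h import *; from plant import arm
np.set_printoptions(precision=3,suppress=True)
p=np.array([.499,.362,.15]);best=None
for yaw in(1.40,1.40-np.pi):
    q=arm.ik(p,[np.pi,0,yaw]);print(yaw,q)
    if q is not None and(best is None or abs(q[6])<abs(best[1][6])):best=(yaw,q)
yaw,q=best
arm.movej(q);print(arm.sense()["tool_pos"],arm.sense()["time"])
arm.servo_line([p[0],p[1],.026],v=.1)
s=arm.sense();print(s["tool_pos"],s["contact_force"])
arm.set_gripper(.03,6);s=arm.sense();print(s["grip_width"],s["grip_force"],s["time"])
if s["grip_width"]>.04:
    arm.servo_line([p[0],p[1],.185],v=.05);arm.wait(.5)
s=arm.sense();print(s["grip_width"],s["grip_force"],s["time"],s["contact_force"],s["joint_pos"])
import cv2
a=[arm.camera(n)["img"][:,:,::-1] for n in("scene","top")]
r=lambda im,x,y,w,h:cv2.resize(im[y:y+h,x:x+w],(400,400),interpolation=cv2.INTER_CUBIC)
cv2.imwrite("pics/lift.png",np.hstack([r(a[0],180,100,200,200),r(a[1],180,150,200,200)]))
E
```

```text
1.4 [-1.056  0.431  0.421  1.831 -0.216  0.925 -0.709]
-1.7415926535897932 [-0.604  0.411 -0.164  1.802  0.081  0.934  2.168]
[0.498 0.364 0.15 ] 1.45
[0.499 0.362 0.027] [-0.864  0.561 -0.124]
0.048519722183723475 6.000010384304915 3.6167
0.048116566661737935 5.999951741760015 7.45 [-0.312  0.558 -2.042] [-1.071  0.392  0.438  1.801 -0.195  0.991 -0.726]
```

View pics/lift.png

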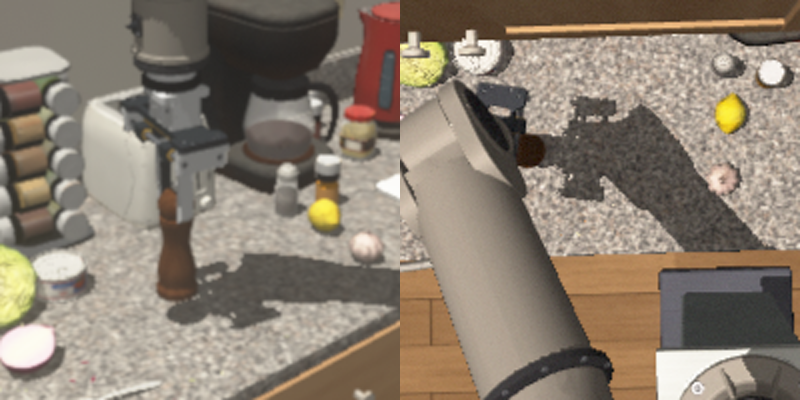

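The mill hangs almost vertical from the grip, with its foot at crop (176,297), about (268,248) in the full picture. I'll move it slightly toward the robot and lower it until it touches.

```bash
python3 - <<'E'
from h import *; from plant import arm
import cv2
np.set_printoptions(precision=3,suppress=True)
print("if vertical, foot/axis px:",px("scene",[.499,.362,.049]),px("scene",[.499,.362,.14]))
arm.servo_line([.455,.34,.165],v=.06);arm.wait(.4)
f0=arm.sense()["contact_force"][2];z=.150
arm.servo_line([.455,.34,z],v=.05)
while z>.122:
    z-=.002;arm.servo_line([.455,.34,z],v=.03);s=arm.sense();f=s["contact_force"][2]
    if f-f0>2.5:break
print(z,f0,f,s["tool_pos"],s["time"])
w=s["grip_width"]
arm.set_gripper(w+.006);arm.wait(.2);arm.set_gripper(.09);arm.wait(.5)
s=arm.sense();print(s["grip_width"],s["grip_force"],s["time"])
a=[arm.camera(n)["img"][:,:,::-1] for n in("scene","top")]
r=lambda im,x,y,w,h:cv2.resize(im[y:y+h,x:x+w],(400,400),interpolation=cv2.INTER_CUBIC)
cv2.imwrite("pics/stand.png",np.hstack([r(a[0],220,150,130,130),r(a[1],200,150,130,130)]))
E
```

```text
if vertical, foot/axis px: [267.877 243.446] [267.156 215.06 ]
0.13999999999999999 -1.6046883650439812 3.915626406416736 [0.455 0.34  0.14 ] 10.6833
0.08990323227577092 0.0 12.4583
```

View pics/stand.png

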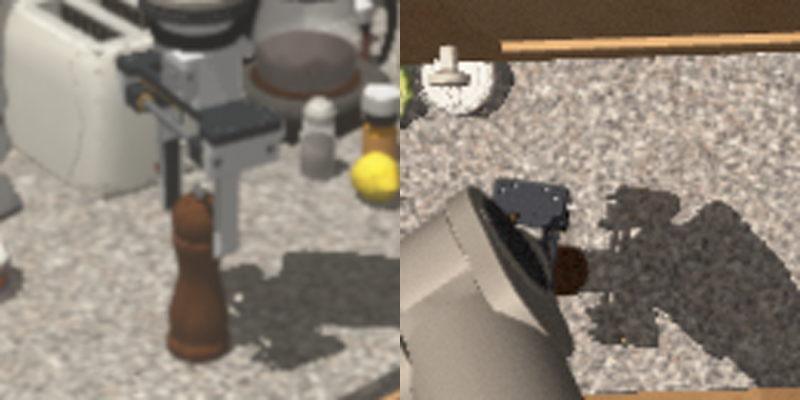

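The mill stands on its foot between the open fingers without touching them, and its base is at crop (197,350). Next I grip the head firmly, lift, retract, swing round on joint 1, and move over the sandwich.

```bash
python3 - <<'E'
from h import *; from plant import arm
import cv2
np.set_printoptions(precision=3,suppress=True)
arm.servo_line([.455,.34,.137],v=.05)
arm.set_gripper(.03,35);s=arm.sense();print(s["grip_width"],s["grip_force"],s["time"])
arm.servo_line([.455,.34,.21],v=.08);arm.servo_line([.372,.278,.297],v=.1)
q=np.array(s0:=arm.sense()["joint_pos"]);print(q)
q[0]+=np.arctan2(.278,.372)+np.arctan2(.337,.470)
n=3;a=np.array(s0)
for i in range(1,n+1):
    arm.movej(a+(q-a)*i/n)
s=arm.sense();print(s["tool_pos"],s["tool_rot"],s["joint_pos"],s["time"])
arm.servo_line([.470,-.337,.297],v=.08);arm.wait(.8)
s=arm.sense();print(s["tool_pos"],s["tool_rot"],s["grip_width"],s["grip_force"],s["contact_force"],s["time"])
a=[arm.camera(n)["img"][:,:,::-1] for n in("scene","top")]
r=lambda im,x,y,w,h:cv2.resize(im[y:y+h,x:x+w],(400,400),interpolation=cv2.INTER_CUBIC)
cv2.imwrite("pics/hold.png",np.hstack([r(a[0],360,60,160,160),r(a[1],370,140,160,160)]))
print("foot px expected",px("scene",[.470,-.337,.16]),px("scene",[.470,-.337,.28]))
E
```

```text
0.047127735938498144 35.00480589354993 13.55
[-1.215 -0.009  0.437  1.986  0.005  1.165 -0.951]
[ 0.378 -0.27   0.297] [-3.141  0.001  0.139] [ 0.047 -0.009  0.436  1.986  0.004  1.165 -0.951] 18.5167
[ 0.47  -0.337  0.297] [-3.141  0.001  0.136] 0.047389930084607436 34.99423671659315 [ 0.072 -0.004 -1.797] 20.8917
foot px expected [433.703 151.173] [438.426 118.044]
```

View pics/hold.png

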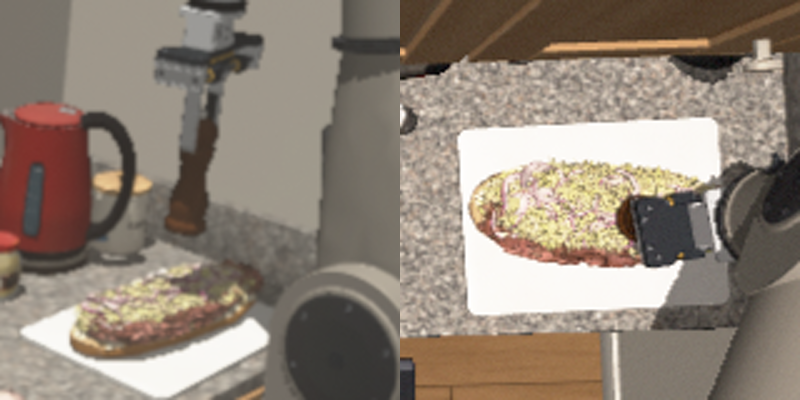

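The mill hangs over the sandwich with its foot at about crop (184,225), where I expected it. I'll draw the ideal vertical outline over both views to check the tilt.

```bash
python3 - <<'E'
from h import *; from plant import arm
import cv2
def draw(n,x0,y0,w,k):
    im=np.ascontiguousarray(arm.camera(n)["img"][:,:,::-1]); C[n]
    o=cv2.resize(im[y0:y0+w,x0:x0+w],None,fx=k,fy=k,interpolation=cv2.INTER_CUBIC)
    for z,rad in((.160,.029),(.280,.024),(.295,.0245)):
        P=[((px(n,[.470+rad*np.cos(t),-.337+rad*np.sin(t),z])-[x0,y0]+.5)*k-.5) for t in np.linspace(0,6.28,40)]
        cv2.polylines(o,[np.int32(P)],True,(0,255,0),1)
    return o
cv2.imwrite("pics/ov.png",np.hstack([draw("scene",405,95,60,6.6667),draw("top",430,195,60,6.6667)]))
E
```

```text
(no output)
```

View pics/ov.png

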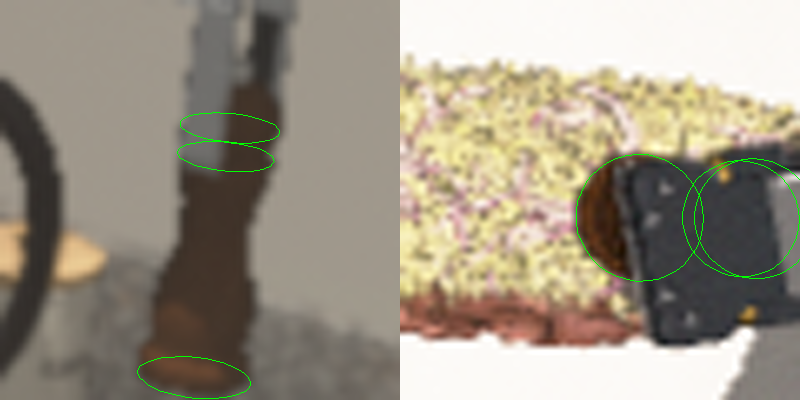

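The foot and head outlines line up with the ideal vertical mill in both views: foot at crop (194,378) in the scene view and (640,218) in the top view. It is upright and in place.

```bash
python3 -c "
from plant import arm
print(arm.hand_in())"
```

```text
the job is handed in; nothing more can be done
None
```

I stood the mill on its foot and let go, then gripped it by the head; it was handed in upright about 9 cm above the middle of the sandwich filling, at about 21 s of the 58 s; no verdict was returned.

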